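# Lock the shop scale for transport

## Robot

A 7-joint arm with a two-finger parallel gripper is mounted at the origin on the work surface. World frame = base frame: x ahead of the robot, y to its left, z up, the work surface at z = 0. Lengths are in mm, angles in rad, forces in N, time in s.
With the tool pointing down it reaches from about 425 to 800 mm from the base axis. Payload 8.3 kg.
Tool frame: the origin (TCP) lies between the finger pads; the fingertips stand 22 mm ahead of it and the grasp point (between the pads) lies 3 mm ahead of it; z points along the fingers, y is the line along which they close (so a half turn about z gives the same grasp; the last joint's range is limited). The gripper opens to 85 mm and grips with 20 to 120 N. Pads are 22 mm wide; open, the fingers measure 114 mm over their backs; the gripper's body (76 mm by 85 mm) begins 54 mm behind the grasp point. The pads swing forward as they close: fully open they stand 13 mm farther back than shut.
Start: joints at [1.135, 0.383, 0.016, 1.37, -0.006, 1.388, -0.046], TCP at [227.675, -582.039, 253.279] pointing down, gripper open.
Joint ranges: [-2.95, 2.95], [-0.25, 2.06], [-1.52, 1.56], [0.18, 2.33], [-1.44, 4.58], [0.02, 2.06], [-3.01, 3.01]. Speed limits (rad/s): [2.39, 2.39, 3.01, 3.01, 3.14, 3.14, 3.14].

## Interface

Orientations are given as [roll, pitch, yaw] about the fixed x, y, z axes, in that order (R = Rz(yaw) Ry(pitch) Rx(roll)).
In Python, from rig import robot, camera, camera_model, order gives the robot as it stands. Calls block until the motion is done:
- robot.goto(position, orientation): joint-space move of the TCP to a pose.
- robot.move_straight(position, frame=None, v=150): straight line of the TCP; frame=None keeps the orientation; v is the mean speed in mm/s.
- robot.movej(angles): joint-space move.
- robot.command_gripper(opening): finger opening in mm; the grip force is fixed at half the most; returns when the fingers have stopped.
- robot.sleep(seconds).
- robot.solve_ik(position, orientation): joint angles nearest the present ones, or None.
- robot.get_obs(): the state.
- camera(name): name is "scene" or "top" or "wrist"; returns the picture (400x640x3 uint8, blue, green, red); there is no depth.
- camera_model(name): a dict with "fovy" (degrees; the focal length in pixels is half the picture's height over the tangent of half this angle, whatever the lens; pixels are square), "cx", "cy" (the principal point, pixels), "camera_from_world" (4x4, takes a point from world to camera coordinates). Camera axes: x right, y down, z forward; pixel columns grow to the right and rows downward; lengths in mm; the calibration is good to about 2 mm. The wrist camera is an equidistant fisheye: a pixel r from the principal point sees the ray r / f radians off the axis. A picture is of the moment at which its call begins: read the wrist's pose just before it. camera_model takes no time and is no camera call; for the wrist camera it gives the pose at the moment of the call.
A pose or a line that the arm cannot do raises robot.PlanningError and nothing moves.
- order.job_done(): hands the job in; it is judged then, once.
The state is a dict: "t": time; "q": joint angles; "dq": joint speeds; "effort": joint torques, N m; "tcp_pos": TCP position; "ee_rot": TCP orientation; "contact_force": force on the tool from outside, world axes, zero at the start; "wrist_torque": the same for the moment, N m; "finger_gap": finger opening in mm; "grasp_force": force on a finger pad.
Only numpy, scipy, OpenCV 4.12 (cv2) and the standard library are available. Lean on these libraries where they do the work, as an engineer would, in place of code of your own. Each camera call takes 0.05 s, during which the arm holds its last target. There are 200 camera calls.

## Task

The counter scale is going to be moved. First switch it off by pushing the raised far end of its red rocker down until it snaps over; then take the orange-handled lock pin from its blue holder, put it through the round well in the scale's deck, feel about with its tip for the blind hole hidden down there, and seat the pin fully home, flange flat on the deck, and let go. Do not push aside or knock over the things standing around the scale.

Things in the scene. Friction and masses are not known exactly. Their poses are not given: they have to be found in the camera images.
- scale: Counter scale without platter, fixed: grey flat deck 260 (x) by 300 (y) mm, top 75 mm above the counter. A lower black sloping console (green display, keys) lies along its -x edge out to x = -165 mm. Four rubber rests 7 mm high near the deck's corners. Origin: on the counter under the deck's middle; z up; yaw within 0.3 rad, so -x roughly faces the robot.
- well (a point): Centre of the round well, a 30 mm wide opening in the deck, at deck-top level, 35 mm to +x and 65 mm to +y of the scale's origin in the scale's axes, which it shares. A pin that is home has its flange flat on the deck around it.
- rocker (a joint): The red rocker's angle in rad: -0.26 = on (as at the start; its far, +x, end raised, near end down), +0.26 = off (far end down). It has a snap spring: it rests only at one of the two ends, and once pushed past 0 it snaps over by itself. Pushing down on the far end takes about 3 N.
- rocker_far (a point): Point on top of the red rocker's far half, where to push (a white stripe is beside it). The rocker: a paddle 64 mm long (along the scale's x), 36 wide, 8 thick, pivoting at its middle, 22 mm to -x of this point. Its top is 18 mm above the deck when level; this point is about 6 mm higher when on, 6 mm lower when off.
- holder: Blue holder block 72 x 72 mm, 46 mm high, fixed on the counter to the left or right of the scale; its hole, 17 mm wide and 42 mm deep, holds the pin upright. Origin: centre of its underside.
- pin_grip (a point): Centre (half-way up) of the lock pin's orange handle: a block 40 mm long (pin's x), 22 mm wide (pin's y: grip across this), 34 mm high; z up. Under it a round steel flange, 56 mm wide; from this point down: flange top 17 mm, flange underside 21 mm, tip 59 mm. It starts 67 mm above the counter; home in the scale it is 21 mm above the deck, with the tip just standing on the well's floor 37 mm.
- well_floor (a point): Point straight under the well's centre on a flat, rigid black plate 22 mm below the deck top, wider than the well. The plate has one blind hole, 12 mm wide, 17.5 mm deep, rim chamfered 1.5 mm. The hole is off-centre: anywhere within 5 mm in x and 5 mm in y of this point, different each time, to be found by searching with the pin's tip.
- pin_tip (a point): Lower end of the lock pin: middle of the tip of its steel shank, which is 10 mm thick, 38 mm long below the flange and chamfered 2 mm at the tip. At the start it is inside the holder, 8 mm above the counter. The pin weighs 0.1 to 0.2 kg.
- tub: Bystander: black meal tub with clear lid, 138 x 108 mm, 46 mm high, standing beside the scale. Origin: centre of its underside.
- jar: Bystander: amber sauce jar with white cap, 72 mm wide, 100 mm high. Origin: centre of its underside.
- labelroll: Bystander: white label roll standing on end, 76 mm wide, 55 mm high. Origin: centre of its underside.
Mind the look-alikes: they are no part of the job. Leave any black or green look-alike of the part that bears pin_grip alone.

How it is judged:
By the outcome, as a careful person would: the job done as asked, in the order asked, and still so for the second after the job is handed in, with the robot touching nothing.
It also fails if it takes over 64 s, if anything falls off the work surface, if the arm or the gripper's body presses on something with over 40 N, if the wrist force passes 120 N, or if a joint passes its speed limit or range.

## Working session

There is one attempt and no reset: what is moved stays moved. The work goes in short steps, each a Python script; the robot and the scene stay as the last script left them, time stands still between calls to the robot, and variables do not carry over. Pictures are saved under pics/ and viewed, at most 10 in all, crops included, and the job is handed in when it is done.

```bash
mkdir -p pics; ls
python3 - <<'E'
from rig import *
import cv2
for n in("scene","top"):
    cv2.imwrite(f"pics/{n}0.png",camera(n)); m=camera_model(n); print(n,m)
o=robot.get_obs();print(o)
E
```

```text
pics
scene {'fovy': 44.2307872020664, 'cx': 311.1134855672377, 'cy': 200.09987673047098, 'camera_from_world': array([[ 6.08830455e-01,  7.93234269e-01,  1.02407016e-02,
        -2.70188673e+02],
       [ 6.07550598e-01, -4.57934414e-01, -6.48982544e-01,
        -2.42316210e+02],
       [-5.10105624e-01,  4.01342082e-01, -7.60734372e-01,
         1.85083512e+03],
       [ 0.00000000e+00,  0.00000000e+00,  0.00000000e+00,
         1.00000000e+00]])}
top {'fovy': 47.62415222080787, 'cx': 320.92319636335554, 'cy': 193.6161589167724, 'camera_from_world': array([[-7.13663827e-02, -9.97444978e-01, -3.21800386e-03,
         7.55521892e-01],
       [-9.69766738e-01,  7.01401193e-02, -2.33736683e-01,
         5.16364948e+02],
       [ 2.33365191e-01, -1.35602284e-02, -9.72294609e-01,
         1.10187427e+03],
       [ 0.00000000e+00,  0.00000000e+00,  0.00000000e+00,
         1.00000000e+00]])}
{'t': 0.1, 'q': array([ 1.13512147,  0.38415499,  0.01639079,  1.3710521 , -0.00631281,
        1.38825378, -0.0464769 ]), 'dq': array([-0.00135718, -0.00030562,  0.00088973, -0.00065035, -0.00028699,
        0.00077739,  0.00105211]), 'effort': array([ 3.37159916e-03, -6.29133654e+01,  8.47972054e-01, -3.72754598e+01,
        1.69393409e-02,  1.05929130e-02, -2.89453773e-06]), 'tcp_pos': array([ 227.49767225, -581.65841371,  252.37703691]), 'ee_rot': array([-3.13977366e+00,  2.13409790e-05,  3.72844420e-01]), 'contact_force': array([0.41985381, 0.11177352, 0.10059832]), 'wrist_torque': array([-0.01222721,  0.0144828 ,  0.03200133]), 'grasp_force': 0.0, 'finger_gap': 85.80875655620262}
```

View pics/top0.png

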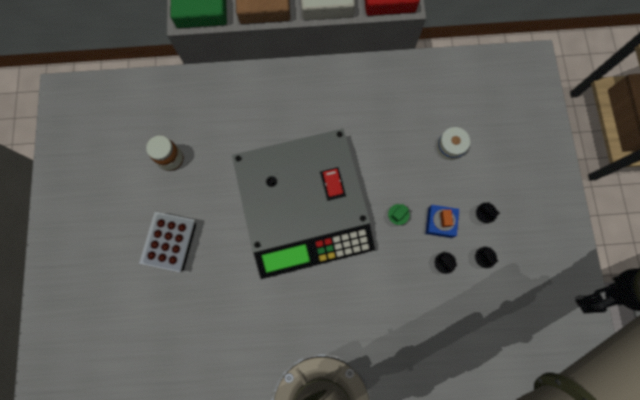

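View pics/scene0.png

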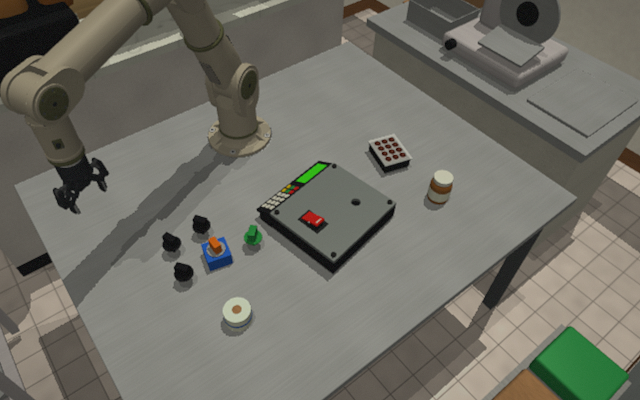

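The top view shows the scale with rests at (238,157), (340,133), (363,218) and (257,244), the well at (271,181) and the red rocker at (333,184). The orange pin is in its blue holder at (446,219). There is a green look-alike at (399,214) and black ones at (487,212), (487,257) and (445,262).

```bash
cat > h.py <<'E'
from rig import *
import cv2, numpy as np
def ray(n,uv,m=None):
    m=m or camera_model(n); f=200/np.tan(np.radians(m["fovy"])/2)
    d=(np.array(uv,float)-[m["cx"],m["cy"]])/f
    if n=="wrist":
        r=np.hypot(*d); d=np.r_[d*(np.sin(r)/max(r,1e-9)),np.cos(r)]
    else: d=np.r_[d,1]
    T=m["camera_from_world"]; R=T[:3,:3]; return -R.T@T[:3,3], R.T@d
def onz(n,uv,z,m=None):
    c,d=ray(n,uv,m); return c+d*(z-c[2])/d[2]
def blobs(im,lo,hi,amin=15):
    h=cv2.cvtColor(im,cv2.COLOR_BGR2HSV); k=cv2.inRange(h,np.array(lo),np.array(hi))
    n,l,s,c=cv2.connectedComponentsWithStats(k)
    return [(s[i,4],c[i],cv2.minAreaRect(np.argwhere(l==i)[:,::-1].astype(np.float32))) for i in range(1,n) if s[i,4]>=amin],k
E
python3 - <<'E'
from h import *
np.set_printoptions(precision=1,suppress=True)
im=cv2.imread("pics/top0.png")
rests=[(238,157),(340,133),(363,218),(257,244)]
P=[onz("top",p,82) for p in rests]; print(P, np.mean(P,0))
for a,b in((0,1),(3,2),(3,0),(2,1)):
    v=P[b]-P[a]; print(np.linalg.norm(v),np.arctan2(v[1],v[0]))
print("well",onz("top",(271,181),73))
print("rocker",onz("top",(333,184),93))
print("holder",onz("top",(443,221),46))
for nm,lo,hi,z in(("orange",(5,150,120),(18,255,255),82),("blue",(105,150,60),(125,255,255),46),("red",(0,170,100),(4,255,255),93)):
    for a,c,r in blobs(im,lo,hi)[0]: print(nm,a,c,r,onz("top",c,z))
for nm,p,z in(("green",(399,214),60),("jar",(160,148),100),("tub",(170,241),46),("roll",(456,142),55),("bl",(445,262),40),("bl",(487,212),40)): print(nm,onz("top",p,z))
E
```

```text
[array([622. , 169.7,  82. ]), array([668.3, -97.1,  82. ]), array([ 440.4, -135.9,   82. ]), array([394.5, 129.6,  82. ])] [531.3  16.6  82. ]
270.7857772954649 -1.3989267282141993
269.3947711225477 -1.3998896605093318
231.00408375693442 0.17456217364871532
231.2639342544557 0.16854379940263248
well [554.6  88.9  73. ]
rocker [530.  -67.8  93. ]
holder [ 424.2 -343.2   46. ]
orange 101 [447.5 217.5] ((447.5, 217.5), (13.0, 7.0), 90.0) [ 426.5 -345.3   82. ]
blue 339 [437.8 224.3] ((442.1662292480469, 220.94729614257812), (30.15276527404785, 28.22922706604004), 8.972626686096191) [ 416.8 -328.8   46. ]
blue 39 [455.4 212.8] ((454.5, 214.0), (10.0, 5.0), 90.0) [ 443.2 -378.    46. ]
red 160 [387.8   1.2] ((392.5, 2.0), (4.0, 51.0), 90.0) [1041.9 -260.3   93. ]
red 293 [332.9 183.7] ((332.5, 182.00001525878906), (24.98116683959961, 14.067066192626953), 75.96376037597656) [530.8 -67.7  93. ]
red 25 [327.6 241.1] ((327.5, 241.0), (4.0, 5.0), 90.0) [387.8 -43.5  93. ]
red 22 [319.  243.1] ((319.0, 243.0), (4.0, 4.0), 90.0) [384.4 -22.5  93. ]
green [ 448.  -230.3   60. ]
jar [654.3 363.9 100. ]
tub [422.9 354.6  46. ]
roll [ 631.1 -403.5   55. ]
bl [ 320.8 -335.9   40. ]
bl [ 440.4 -461.5   40. ]
```

Run:
```python
from h import *
np.set_printoptions(precision=1,suppress=True)
robot.command_gripper(0)
robot.goto([545,0,270],[np.pi,0,0.172])
m=camera_model("wrist"); im=camera("wrist"); cv2.imwrite("pics/w1.png",im)
np.save("w1.npy",m,allow_pickle=True)
for a,c,r in blobs(im,(0,170,80),(4,255,255),60)[0]: print(a,c,r,onz("wrist",c,93,m))
o=robot.get_obs();print(o["t"],o["tcp_pos"],o["contact_force"],o["finger_gap"])
```

```text
1727 [378.3 195.3] ((378.9109802246094, 194.5959014892578), (35.645172119140625, 56.47744369506836), 6.009005546569824) [540.3 -66.7  93. ]
3.275 [545.1  -1.2 269.9] [0.2 0.5 0.9] 0.31238074460540133
```

View pics/w1.png

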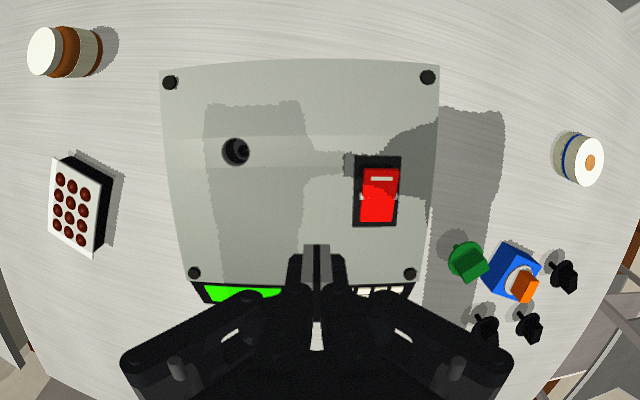

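The wrist view shows the rocker at (379,195) with its white stripe at (382,178), and the well at (236,152). The rests are at (170,82), (428,77), (410,273) and (194,273).

Run:
```python
from h import *
np.set_printoptions(precision=1,suppress=True)
m=np.load("w1.npy",allow_pickle=True).item()
P=[onz("wrist",p,80,m) for p in [(170,82),(428,77),(410,273),(194,273)]];print(P,np.mean(P,0))
for a,b in((0,1),(3,2),(3,0),(2,1)):
    v=P[b]-P[a]; print(np.linalg.norm(v),np.arctan2(v[1],v[0]))
im=cv2.imread("pics/w1.png"); g=cv2.cvtColor(im,cv2.COLOR_BGR2GRAY)[125:180,205:265]
k=(g<75).astype(np.uint8); n,l,s,c=cv2.connectedComponentsWithStats(k);i=1+np.argmax(s[1:,4]);print(s[i],c[i]+[205,125])
print("well",onz("wrist",c[i]+[205,125],75,m))
print("stripe",onz("wrist",(382,178),99,m),"hinge",onz("wrist",(380,196),93,m))
for q in((384,156),(400,156),(353,226),(397,226)):print(onz("wrist",q,77,m))
```

```text
[array([623.5, 169.3,  80. ]), array([670.6, -95.4,  80. ]), array([ 445.6, -135.2,   80. ]), array([397.1, 129.6,  80. ])] [534.2  17.1  80. ]
268.9022139937942 -1.3948434364071338
269.1716990523002 -1.3899402485918668
229.7999929499669 0.17376051982409024
228.47977007525296 0.17491316189724349
[ 17  13  27  28 569] [235.3 151.5]
well [557.   87.8  75. ]
stripe [560.4 -64.7  99. ] hinge [539.9 -68.7  93. ]
[579.  -67.3  77. ]
[582.4 -84.5  77. ]
[495.4 -51.4  77. ]
[ 503.5 -101.6   77. ]
```

Run:
```python
from h import *
np.set_printoptions(precision=1,suppress=True)
robot.move_straight([560,-65,135],v=250)
for z in(125,121,118,115,113,111,109):
    robot.move_straight([560,-65,z],v=40); o=robot.get_obs(); print(z,o["tcp_pos"],o["contact_force"])
    if abs(o["contact_force"][2])>12: break
robot.move_straight([545,-65,260],v=250)
m=camera_model("wrist"); im=camera("wrist")
robot.goto([400,-335,260],[np.pi,0,0.172])
m=camera_model("wrist"); im2=camera("wrist"); np.save("w2.npy",m,allow_pickle=True)
cv2.imwrite("pics/w2.png",np.hstack([im[60:360,150:490],im2[0:300,100:540]])); cv2.imwrite("pics/w2b.png",im2)
for a,c,r in blobs(im2,(5,150,100),(18,255,255),60)[0]: print(a,c,r,onz("wrist",c,84,m))
print(robot.get_obs()["t"],robot.get_obs()["tcp_pos"])
```

```text
125 [560.  -64.7 125.2] [0.4 0.4 0.2]
121 [560.4 -64.9 121.2] [0.9 0.4 1.3]
118 [559.7 -65.  117.6] [ 0.7 -0.4  1.5]
115 [559.6 -65.1 114.5] [-0.1  0.7  0.8]
113 [559.9 -65.  112.8] [ 0.4  0.5 -0. ]
111 [560.3 -65.  111.3] [ 0.6 -0.4  2.5]
109 [560.4 -65.  110.8] [-6.2 -0.1 15.7]
1041 [607.7  67.6] ((607.89404296875, 66.98865509033203), (16.97427749633789, 74.92830657958984), 6.115502834320068) [ 630.7 -685.4   84. ]
959 [333.9 152.5] ((333.8075256347656, 152.5264129638672), (23.650362014770508, 42.754940032958984), 10.619654655456543) [ 432.2 -345.1   84. ]
7.9583 [ 401.4 -333.3  259.9]
```

View pics/w2.png

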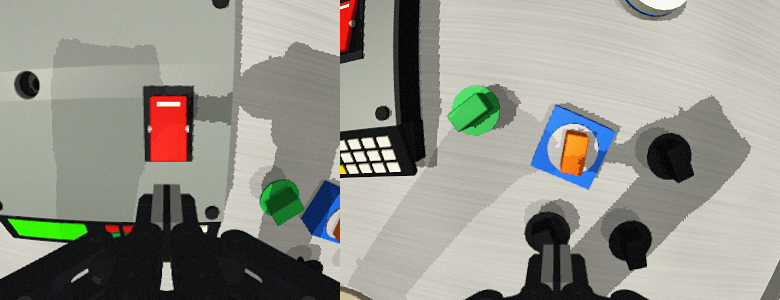

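The rocker far end now lies down: the force rose to 1.5 N, dropped to about zero, then rose to 15.7 N at the stop. The orange handle is at (334,152) in the full wrist frame, on its white flange in the blue holder.

Run:
```python
from h import *
np.set_printoptions(precision=2,suppress=True)
m=np.load("w2.npy",allow_pickle=True).item(); im=cv2.imread("pics/w2b.png")
print("cam",ray("wrist",(0,0),m)[0])
h=cv2.cvtColor(im,cv2.COLOR_BGR2HSV)[125:180,315:355]
b,k=blobs(im,(5,150,100),(18,255,255),60)
for a,c,r in b: print(np.percentile(h[...,2][k[125:180,315:355]>0],[5,25,50,75,95]))
for lo in(180,200,215,225):
  for a,c,r in blobs(im,(5,120,lo),(22,255,255),60)[0]:
    if abs(c[0]-334)<30:
        P=np.array([onz("wrist",q,84,m) for q in cv2.boxPoints(r)])
        e=np.diff(np.vstack([P,P[:1]]),axis=0)[:,:2]; print(lo,a,c,r,P.mean(0),np.linalg.norm(e,axis=1),np.arctan2(e[:,1],e[:,0]))
cv2.imwrite("pics/w2c.png",cv2.resize(im[90:200,280:390],None,fx=5,fy=5,interpolation=cv2.INTER_NEAREST))
```

```text
cam [ 484.43 -318.76  380.9 ]
[123. 236. 247. 250. 251.]
[123. 236. 247. 250. 251.]
180 782 [333.56 153.07] ((334.3609619140625, 154.2787628173828), (22.536359786987305, 39.447418212890625), 10.124671936035156) [ 430.33 -345.95   84.  ] [39.18 21.77 39.41 22.43] [ 0.01 -1.56 -3.12  1.57]
200 765 [333.54 153.02] ((334.37841796875, 154.22975158691406), (22.193862915039062, 39.12696075439453), 9.462322235107422) [ 430.38 -345.96   84.  ] [38.87 21.44 39.09 22.08] [ 0.02 -1.55 -3.11  1.58]
215 748 [333.56 153.18] ((334.2148132324219, 154.4496612548828), (21.78109359741211, 38.81205368041992), 10.007979393005371) [ 430.14 -345.84   84.  ] [38.56 21.05 38.78 21.67] [ 0.01 -1.56 -3.12  1.57]
225 740 [333.51 153.19] ((334.17572021484375, 154.44595336914062), (21.536266326904297, 38.63376235961914), 9.462322235107422) [ 430.14 -345.81   84.  ] [38.39 20.81 38.6  21.42] [ 0.02 -1.55 -3.11  1.58]
```

View pics/w2c.png

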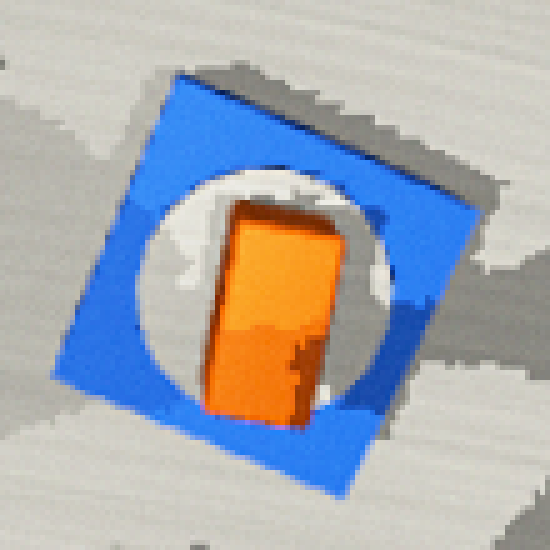

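Run:
```python
from h import *
np.set_printoptions(precision=2,suppress=True)
O=[np.pi,0,0.015]
robot.command_gripper(55)
robot.goto([430.3,-346,130],O)
robot.move_straight([430.3,-346,76],v=120)
o=robot.get_obs();print(o["tcp_pos"],o["contact_force"])
robot.command_gripper(0)
o=robot.get_obs();print(o["t"],o["tcp_pos"],o["contact_force"],o["finger_gap"],o["grasp_force"])
robot.move_straight([430.3,-346,205],v=150)
o=robot.get_obs();print(o["t"],o["tcp_pos"],o["contact_force"],o["finger_gap"],o["grasp_force"])
robot.move_straight([556.3,87.3,205],v=250)
o=robot.get_obs();print(o["t"],o["tcp_pos"],o["contact_force"],o["wrist_torque"])
cv2.imwrite("pics/w3.png",np.vstack([camera("wrist")[150:],camera("scene")[50:300]]))
```

```text
[ 430.89 -346.47   77.28] [0.56 0.26 0.07]
10.125 [ 430.99 -346.46   77.17] [-1.25 -0.06  5.88] 21.336462599203998 60.0772887468338
11.1333 [ 429.75 -345.66  203.85] [ 0.14 -0.05 -0.94] 21.10185533527155 59.06015396118164
13.0917 [556.27  85.98 204.95] [-0.19  0.2  -1.53] [ 0.04 -0.01 -0.02]
```

View pics/w3.png

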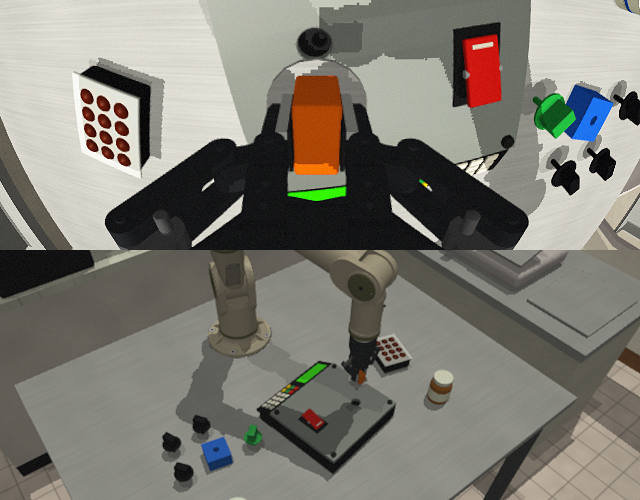

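The pin is held with a 21 mm gap and the rocker is off. The holder is empty and the bystanders are untouched. Next I go down into the well and start the search.

```bash
cat > s.py <<'E'
from h import *
np.set_printoptions(precision=2,suppress=True)
def ob():
    robot.sleep(0.03); a=[robot.get_obs() for _ in range(1)][0]; return a["tcp_pos"],a["contact_force"],a["t"]
E
python3 - <<'E'
from s import *
C=np.array([556.3,87.3])
robot.move_straight([*C,155],v=200)
robot.sleep(.1); p,f0,t=ob(); print(p,f0,t)
z=155.
while z>116:
    z-=2 if z>125 else 0.7
    robot.move_straight([*C,z],v=50); p,f,t=ob()
    if (f-f0)[2]>4: break
print("contact",z,p,f,t)
E
```

```text
[557.22  87.57 156.71] [ 0.07  0.01 -0.24] 13.725
contact 121.49999999999999 [556.43  87.33 121.86] [-1.84  0.27  3.97] 19.3917
```

Run:
```python
from s import *
C=np.array([556.3,87.3]); s=2.0
pts=[];x=y=0;d=(1,0);n=1
while len(pts)<48:
    for _ in range(2):
        for _ in range(n):
            x+=d[0];y+=d[1]; pts.append((x,y))
        d=(-d[1],d[0])
    n+=1
c_,s_=np.cos(.175),np.sin(.175); R=np.array([[c_,-s_],[s_,c_]])
robot.move_straight([*C,120.5],v=30); p,f,t=ob(); print(p,f,t)
for q in pts:
    if max(map(abs,q))>3: break
    g=C+R@(s*np.array(q)); robot.move_straight([*g,120.5],v=25); p,f,t=ob()
    print(q,g,p,f,round(t,2))
    if f[2]<2.5 or p[2]<120.9 or t>40: break
```

```text
[556.66  87.4  121.53] [-3.62 -1.02 10.91] 19.675
(1, 0) [558.27  87.65] [558.03  87.77 121.49] [-4.94 -1.24 11.83] 19.96
(1, 1) [557.92  89.62] [558.08  88.54 121.65] [-4.59 -3.96 12.87] 20.24
(0, 1) [555.95  89.27] [557.08  88.62 121.8 ] [-1.28 -2.47  8.74] 20.52
(-1, 1) [553.98  88.92] [555.69  88.61 121.89] [ 2.15 -1.98  7.27] 20.81
(-1, 0) [554.33  86.95] [555.7   87.8  121.81] [0.97 0.11 6.49] 21.09
(-1, -1) [554.68  84.98] [554.79  84.89 120.48] [ 0.4  -0.76 -0.96] 21.38
```

It dropped at (-1,-1), with no load there. Next I press it down with lateral compliance.

Run:
```python
from s import *
g=np.array([554.68,84.98]); z=120.5
for i in range(40):
    z-=1.0
    robot.move_straight([*g,z],v=30); p,f,t=ob()
    print(round(z,1),g,p,f,round(t,2))
    if z<109 and f[2]>12 or t>42: break
    if f[2]>14: z+=1.5
    if np.hypot(*f[:2])>1.5: g=g+np.clip(f[:2]*0.12,-.6,.6)
    if z<105: break
```

```text
119.5 [554.68  84.98] [554.63  84.25 119.01] [ 2.53 -1.77 -2.55] 21.66
118.5 [554.98  84.77] [554.88  84.34 118.24] [ 1.98 -2.64 -2.3 ] 21.94
117.5 [555.22  84.45] [555.11  84.39 117.37] [ 1.41 -2.82 -2.01] 22.23
116.5 [555.39  84.11] [555.24  84.27 116.39] [ 0.96 -0.4  -1.98] 22.51
115.5 [555.39  84.11] [555.29  84.27 115.42] [-0.07 -0.21 -1.36] 22.79
114.5 [555.39  84.11] [555.3   84.21 114.42] [ 0.09 -0.38 -1.05] 23.07
113.5 [555.39  84.11] [555.33  84.2  113.43] [ 0.27  0.01 -0.29] 23.36
112.5 [555.39  84.11] [555.35  84.15 112.43] [ 0.29  0.07 -0.58] 23.64
111.5 [555.39  84.11] [555.35  84.12 111.44] [ 0.42  0.57 -2.11] 23.93
110.5 [555.39  84.11] [555.36  84.13 110.45] [-0.36  0.22 -1.02] 24.21
109.5 [555.39  84.11] [555.37  84.09 109.46] [-0.27  0.7  -1.24] 24.49
108.5 [555.39  84.11] [555.35  84.1  108.45] [-0.52 -0.12 -1.07] 24.77
107.5 [555.39  84.11] [555.35  84.09 107.44] [-0.14  0.19 -1.34] 25.06
106.5 [555.39  84.11] [555.35  84.08 106.43] [ 0.81 -0.13 -0.14] 25.34
105.5 [555.39  84.11] [555.47  84.16 106.18] [-2.47 -0.96  5.43] 25.62
104.5 [555.09  84.  ] [555.48  84.16 106.16] [-5.69 -1.47 12.39] 25.91
```

Run:
```python
from s import *
robot.move_straight([555.39,84.11,106.2],v=30)
robot.command_gripper(50)
p,f,t=ob();print(p,f,t)
robot.move_straight([555.39,84.11,180],v=120)
robot.move_straight([515,40,260],v=250)
p,f,t=ob();m=camera_model("wrist");im=camera("wrist");cv2.imwrite("pics/w4.png",np.vstack([im[:300],camera("scene")[50:300]]))
for a,c,r in blobs(im,(5,120,100),(22,255,255),60)[0]: print(a,c,onz("wrist",c,113,m))
print(t)
```

```text
[555.37  84.11 106.14] [-0.18 -0.04  0.45] 26.5833
355 [66.83 66.56] [650.54 309.11 113.  ]
114 [613.83 105.43] [ 632.52 -324.74  113.  ]
1222 [268.23 143.4 ] [556.29  82.96 113.  ]
27.9333
```

View pics/w4.png

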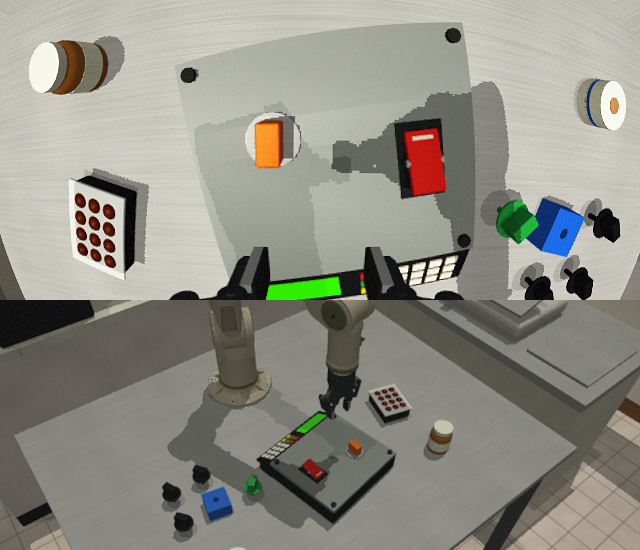

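The pin stands upright with its flange flat on the deck at (272,140). The rocker is off, the bystanders are in place and the gripper is clear.

```bash
python3 -c "
from rig import *
print(order.job_done())"
```

```text
the job is handed in; nothing more can be done
None
```

I switched the scale off and seated the lock pin in the blind hole, flange flat on the deck; it is released and the bystanders are undisturbed. I handed the job in at about 28 s of the 64 s, and no verdict came back.

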